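# Plug a worn rail hole and hold a spring clamp open astride it

### The arm

A 6-joint arm with a two-finger parallel gripper is mounted at the origin on a cart in front of the work surface, level with it; the furniture and walls round the work are solid. World frame = base frame: x ahead of the robot, y to its left, z up, the work surface at z = 0. Lengths are in m, angles in degrees, forces in N, time in s.
With the tool pointing down it reaches from about 0.25 to 0.725 m from the base axis. Payload 9.7 kg.
Tool frame: the origin (TCP) lies midway between the tips of the shut fingers; the grasp point (between the pads) lies 19 mm behind it; z points along the fingers, y is the line along which they close (so a half turn about z gives the same grasp; the last joint's range is limited). The gripper opens to 85 mm and grips with 20 to 120 N. Pads are 22 mm wide; open, the fingers measure 114 mm over their backs; the gripper's body (76 mm by 85 mm) begins 54 mm behind the grasp point. The pads swing forward as they close: fully open they stand 13 mm farther back than shut.
Start: joints at [75.688, 4.979, 10.078, 95.1, 0, 90], TCP at [0.136, 0.533, 0.231] pointing down, gripper open.
Joint ranges: [-179.16, 179.16], [-48.56, 103.87], [-65.8, 70.77], [-126.05, 130.52], [-82.76, 87.17], [-180, 180]. Speed limits (degrees/s): [127.2, 127.2, 147.25, 180, 180, 180].

### API

Orientations are given as [roll, pitch, yaw] about the fixed x, y, z axes, in that order (R = Rz(yaw) Ry(pitch) Rx(roll)).
In Python, from workcell import * gives the robot as it stands.
- The arm moves only by the tool servo_tool, never from a script. Its argument "moves" is a list of rows, each a list of 4 numbers: the shift along the world's x, y, z in shares of 50 cm (1.0 is 50 cm), then the turn about the world's z in normalised numbers (1 is 2 rad). A call has 1 to 20 rows; each row is the pose to reach, as a shift and turn from the pose commanded when the call began; what a row does not reach only later rows make up. A row lasts 1/12 s, in which the tool goes at most 41.7 mm and 7.16 degrees, less where a joint would pass 70% of its speed; a pose out of reach is approached as far as the arm can. A shift or turn number past 1, either way, is cut back to 1. A call with a gripper value outside its range is refused whole. "claw" is the closure, from 0 (fully open) to 1 (shut), set as the call begins (left out, the last holds). The fingers move at their own pace and stop on an object; "force" is the grip in N (left out, the last holds). Time passes only in rows, so rows that repeat a pose let the fingers close. It gives the time, the measured TCP pose, the force, the opening and the grip force at its end, in the units of the state.
- get_obs(): the state, without advancing time (a new reading comes with each control period).
- camera(name): name is "scene" or "top"; returns the picture (480x640x3 uint8, red, green, blue); there is no depth.
- get_calibration(name): a dict with "fx", "fy", "cx", "cy" (pixels), "rvec" (rotation vector, rad) and "tvec" (3), from world to camera coordinates, as OpenCV has them. Camera axes: x right, y down, z forward; pixel columns grow to the right and rows downward; lengths in m; the calibration is good to about 2 mm. A picture is of the moment at which its call begins. get_calibration takes no time and is no camera call.
- job_done(): hands the job in; it is judged then, once.
The state is a dict: "time": time; "q": joint angles; "qd": joint speeds; "joint_efforts": joint torques, N m; "ee_pos": TCP position; "tcp_rot": TCP orientation; "wrist_force": force on the tool from outside, world axes, zero at the start; "torque": the same for the moment, N m; "opening": finger opening in m; "grasp_force": force on a finger pad.
Only numpy, scipy, OpenCV 4.12 (cv2) and the standard library are available. Lean on these libraries where they do the work, as an engineer would, in place of code of your own. Each camera call takes 0.05 s, during which the arm holds its last target. There are 200 camera calls.

### The job

The hole in the end of the rail that stands in the vise is worn and split: take the tapered plug out of the block, set it small end down in that hole, snug and upright, and let go of it. Then squeeze the larger spring clamp open, take it off the rack and finish holding it wide open astride the rail end at the plug, jaws about 30 mm down either face and touching neither the wood nor the plug, so that I can slip the pads in; do not put it down or let it close. Leave the small clamp and the two straight dowels where they are.

Things in the scene. Friction and masses are not known exactly. Their poses are not given: they have to be found in the camera images.
- plug: Turned wooden plug 46 mm long, 20 g: 12 mm diameter at the small end, widening evenly to 20 mm at 26 mm up, then a straight 20 mm diameter head from 26 to 46 mm. It stands small end down in one of the three holes of the plug block, 12 mm deep in it, so 34 mm of it stands out. Origin at the centre of the small end, z up along the plug.
- dowel_a: Straight wooden dowel, 12 mm diameter, 47 mm long, upright in another hole of the plug block. Origin at the centre of its lower end. To be left alone.
- dowel_b: The second straight dowel, the same as dowel_a, in the remaining hole. To be left alone.
- plug_block: Fixed wooden block, 46 (x) x 180 (y) x 26 mm high, with three holes 17 mm wide and 12 mm deep in its top, 60 mm apart along its y axis. Origin at the centre of its underside. Plug and dowels stand in the holes, in any order.
- vise: Fixed grey bench-top vise with wooden jaw linings, 225 (x) x 130 (y) mm over all, jaw tops 75 mm above the table; its screw with a tommy bar points along -x and reaches 128 mm from the origin. Origin on the table, straight below the rail hole; x across the jaws.
- rail: Fixed light wooden rail, 28 mm thick (x), 90 mm wide (y), held upright in the vise, its sawn end up, 125 mm above the table. It stands 50 mm out of the jaws. Origin at the centre of its lower end.
- rail_hole (a point): Centre of the mouth of the hole in the rail's upper end, 125 mm above the table: 18 mm diameter, 1 mm chamfer, 36 mm deep. x across the rail's thickness (faces at -14 and +14 mm), y along its 90 mm width, z up. The plug's taper wedges when its small end is about 21 mm down, leaving about 25 mm proud.
- clamp: Larger of two spring clamps on the rack: pressed steel, black handles, 157 mm long, 22 mm wide (y), 0.1 to 0.17 kg, jaws down, handles up, gripping the batten. Origin on its pivot pin, 122 mm above the table; x across jaws and handles, y along the pin, z up to the handles. The frame belongs to the half on the -x side. The handles rise as a V to 75 mm above the pin; squeezing them opens the jaws.
- clamp_jaw (a joint): Angle between the larger clamp's halves: 0 gripping the 14 mm batten, grows as it opens, stop at 0.62 rad (tips about 63 mm apart; 42 mm at 0.35). 55 mm above the pin the handles are 55 mm wide over their outsides at 0 and 18 mm, parallel, at the stop; squeezing there takes about 6 N at 0, 14 N at the stop. The pin sinks about 6 mm and each half turns by half the angle between level fingers.
- clamp_tip_a (a point): Lower end of the inner face of the jaw pad on the larger clamp's -x side, 82 mm from the pin; pads 22 mm long, 22 mm wide. When open, the throat between the jaws is free from 12 mm below the pin.
- clamp_tip_b (a point): The same point on the jaw pad on the clamp's +x side.
- small_clamp: The smaller spring clamp, same make, 103 mm long, 15 mm wide, also gripping the batten, 110 mm along it from the larger one; its throat is too short to go over the plug. Origin on its pivot pin, 94 mm above the table. To be left alone.
- rack: Fixed clamp rack: plank 80 (x) x 240 (y) x 14 mm with an upright batten 14 mm thick along y, top edge 68 mm above the table. The clamps' pads reach about 28 mm down it. Origin at the centre of its underside.
Mind the look-alikes: they are no part of the job. What is shaped like the plug but orange is not meant.

How it is judged (in metres and radians):
On the way, in this order (a step that is already met when the one before it is completed fails the run):
1. the tapered plug sits snug and upright in the rail's hole and the fingers have let go of it (z of plug in the frame of rail_hole below -0.014 m and horizontal distance between plug and rail_hole below 0.003 m and angle between plug's own z axis and vertical below 0.12 rad and contact force between the fingers and plug below 0.1 N), for 0.2 s.
2. the larger clamp is squeezed open and lifted clear of the rack (value of joint clamp_jaw above 0.25 rad and height (world z) of each of clamp_tip_a, clamp_tip_b above 0.075 m and contact force between clamp and rack below 0.1 N), for 0.1 s.
At the end, for the whole second after the job is handed in: Plug over 14 mm down in the hole, within 3 mm of centre, upright to 0.12 rad. Larger clamp held still by the fingers (over 3 N), open over 0.35 rad, a tip on each side of the rail 2.5 mm clear of it, over 16 mm below its end, within 14 mm of the hole along it, touching no rail, vise, plug or rack (z of plug in the frame of rail_hole below -0.014 m and horizontal distance between plug and rail_hole below 0.003 m and angle between plug's own z axis and vertical below 0.12 rad and value of joint clamp_jaw above 0.35 rad and ((x of clamp_tip_a in the frame of rail_hole below -0.0165 m and x of clamp_tip_b in the frame of rail_hole above 0.0165 m) or (x of clamp_tip_b in the frame of rail_hole below -0.0165 m and x of clamp_tip_a in the frame of rail_hole above 0.0165 m)) and z of each of clamp_tip_a, clamp_tip_b in the frame of rail_hole below -0.016 m and y of clamp_tip_a in the frame of rail_hole between -0.014 and 0.014 m and y of clamp_tip_b in the frame of rail_hole between -0.014 and 0.014 m and contact force between clamp and rail below 0.3 N and contact force between clamp and vise below 0.3 N and contact force between clamp and plug below 0.3 N and contact force between clamp and rack below 0.3 N and contact force between the fingers and clamp above 3 N and linear speed of clamp below 0.03 m/s); the arm keeps its last pose, push and grip.
It fails at once if the small clamp is moved by more than 30 mm (distance of small_clamp from where it was at the start of the episode above 0.03 m).
It fails at once if a straight dowel is moved by more than 20 mm (distance of any of dowel_a, dowel_b from where it was at the start of the episode above 0.02 m).
It also fails if it takes over 54 s, if anything falls off the work surface, if the arm or the gripper's body presses on something with over 40 N, if the wrist force passes 120 N, or if a joint passes its speed limit or range.

## Working session

There is one attempt and no reset: what is moved stays moved. The work goes in short steps, Python scripts to look and compute and a tool call to move; the robot and the scene stay as the last step left them, time stands still between calls to the robot, and variables do not carry over. Pictures are saved under pics/ and viewed, at most 10 in all, crops included, and the job is handed in when it is done.

Besides the shell and the picture viewer there is one more tool, called after ">>>" as name(argument=value, ...), one argument or row to a line, values as JSON. servo_tool: Moves the arm, as the interface text tells. Its arguments: {"type":"object","properties":{"moves":{"type":"array","items":{"type":"array","items":{"type":"number"}}},"claw":{"type":"number"},"force":{"type":"number"}},"required":["moves"]}

```bash
mkdir -p pics
cat > h.py <<'E'
from workcell import *
import numpy as np, cv2
def cal(n):
    c=get_calibration(n); K=np.array([[c['fx'],0,c['cx']],[0,c['fy'],c['cy']],[0,0,1.]])
    R=cv2.Rodrigues(np.array(c['rvec'],float))[0]; t=np.array(c['tvec'],float).ravel()
    return K,R,t
def ray(n,u,v):
    K,R,t=cal(n); d=R.T@np.linalg.solve(K,[u,v,1.]); return -R.T@t,d
def onz(n,u,v,z):
    o,d=ray(n,u,v); return o+d*(z-o[2])/d[2]
def px(n,p):
    K,R,t=cal(n); q=K@(R@np.asarray(p,float)+t); return q[:2]/q[2]
def tri(a,b):
    o1,d1=ray(*a); o2,d2=ray(*b); d1/=np.linalg.norm(d1); d2/=np.linalg.norm(d2)
    s=np.linalg.lstsq(np.c_[d1,-d2],o2-o1,rcond=None)[0]
    p,q=o1+s[0]*d1,o2+s[1]*d2; return (p+q)/2,np.linalg.norm(p-q)
E
python3 - <<'E'
from h import *
for n in("scene","top"):
    im=camera(n); cv2.imwrite(f"pics/{n}0.png",im[:,:,::-1]); K,R,t=cal(n); print(n,K[0,0],-R.T@t,R[2])
o=get_obs();print(o['time'],o['ee_pos'],o['tcp_rot'],o['opening'])
E
```

```text
scene 558.2902112630935 [-0.01467505 -0.75396208  0.49764819] [ 0.51080944  0.76449889 -0.39321134]
top 502.6690602519767 [0.40007854 0.01483953 1.00744128] [ 0.10477125 -0.00324339 -0.99449106]
0.1 [0.13593867 0.53275117 0.23067526] [-1.79935679e+02  1.67105067e-03  1.65687057e+02] 0.08557029205743732
```

View pics/scene0.png

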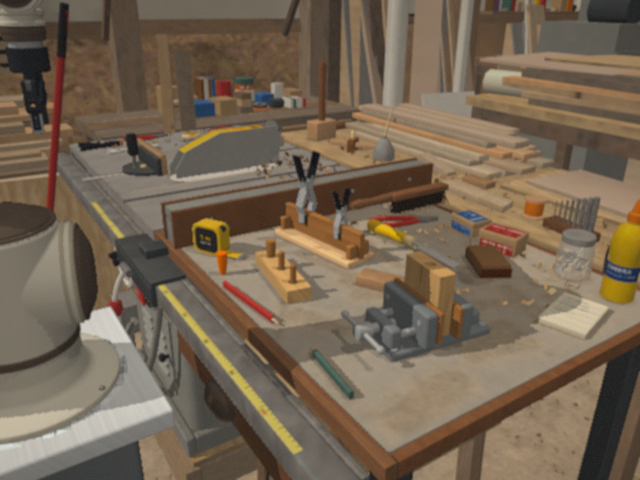

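View pics/top0.png

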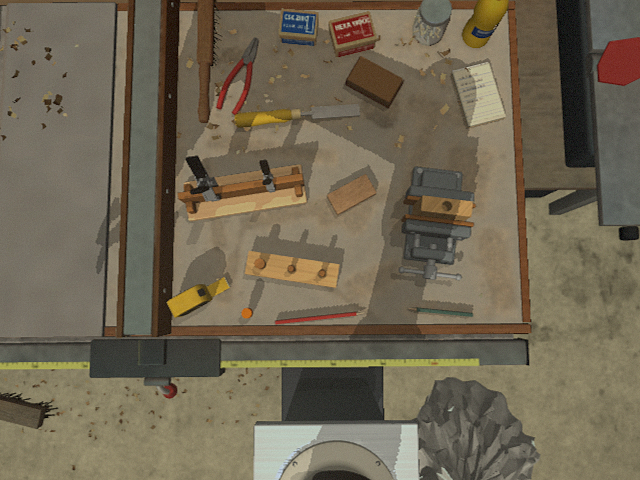

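The scene view shows the block with three pegs (~(282,270)), the clamps on the rack (~(310,200)), and the rail in the vise (~(430,280)). In the top view the block is at (292,268), the larger clamp at (200,178), the small clamp at (267,175), and the rail hole at (447,206). I'll enlarge these areas.

Run:
```python
import cv2,numpy as np
t=cv2.imread("pics/top0.png");s=cv2.imread("pics/scene0.png")
def c(i,x,y,w,h,W,H): return cv2.resize(i[y:y+h,x:x+w],(W,H),interpolation=cv2.INTER_CUBIC)
# top: clamps+block x170-350 y150-295 ; x4 =>
a=c(t,170,150,180,75,800,333); 
b=c(t,240,240,110,55,440,220); d=c(t,395,180,90,55,360,220)
cv2.imwrite("pics/c1.png",np.vstack([a,np.hstack([b,d])]))
a=c(s,245,145,130,160,487,600); b=c(s,390,240,78,150,312,600)
cv2.imwrite("pics/c2.png",np.hstack([a,b]))
```

```text
(no output)
```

View pics/c1.png

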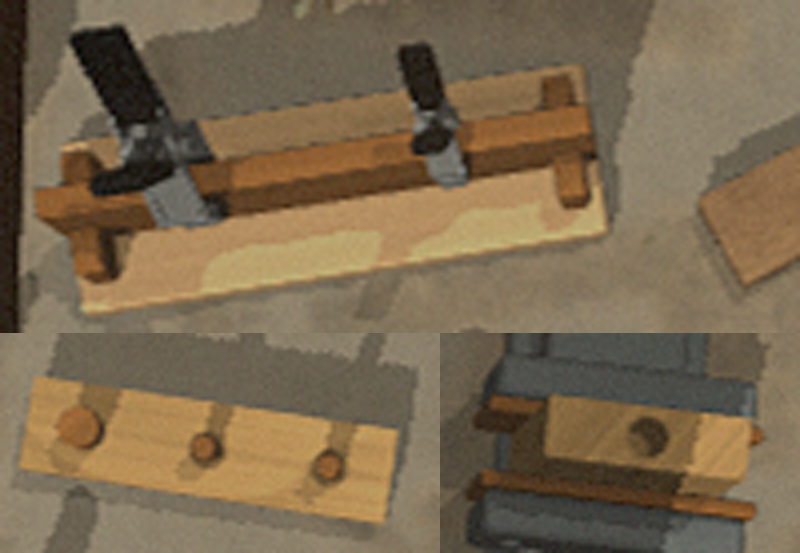

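View pics/c2.png

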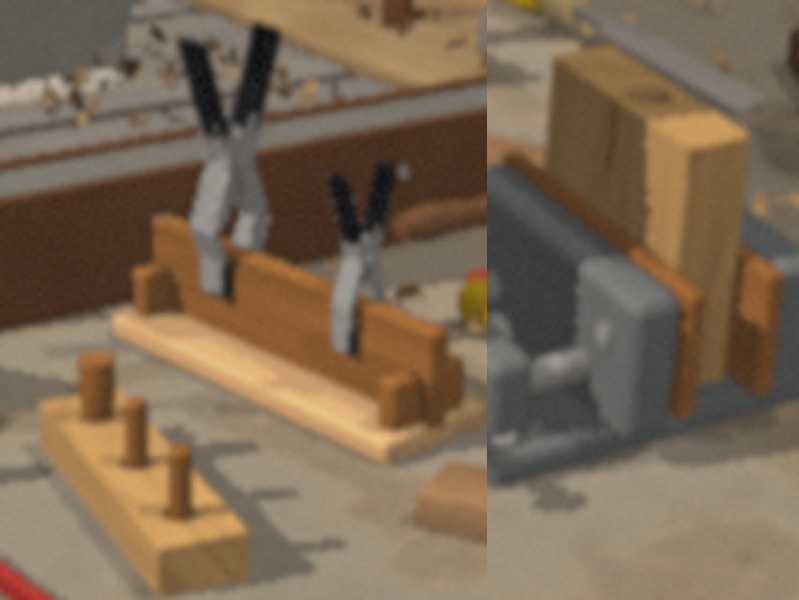

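Run:
```python
from h import *
from scipy import ndimage
np.set_printoptions(precision=4,suppress=True)
t=cv2.imread("pics/top0.png"); s=cv2.imread("pics/scene0.png")
T=lambda x,y:(240+x/4,240+(y-333)/4)
R_=lambda x,y:(395+(x-440)/4,180+(y-333)/4)
C=lambda x,y:(170+x/4.444,150+y/4.444)
S=lambda x,y:(245+x/3.746,145+y/3.75)
S2=lambda x,y:(390+(x-487)/4,240+y/4)
P=onz("top",*T(80,426),.060); A=onz("top",*T(205,447),.061); B=onz("top",*T(328,465),.061)
print("plug,a,b",P,A,B,"gaps",np.linalg.norm(P-A),np.linalg.norm(A-B),"row dir",np.degrees(np.arctan2(*(P-B)[[0,1]])))
print("plug tri",tri(("top",*T(80,426)),("scene",*S(97,358))))
bc=[onz("top",*T(*c),.026) for c in [(35,377),(398,431),(384,522),(20,468)]]
print("block corners",np.array(bc),np.mean(bc,0),np.linalg.norm(bc[0]-bc[1]),np.linalg.norm(bc[1]-bc[2]))
H=onz("top",*R_(648,437),.125); print("hole",H,"tri",tri(("top",*R_(648,437)),("scene",*S2(652,97))))
rc=np.array([onz("top",*R_(*c),.125) for c in [(548,396),(752,417),(746,482),(543,453)]])
print("rail corners",rc,rc.mean(0),np.linalg.norm(rc[0]-rc[1]),np.linalg.norm(rc[1]-rc[2]),[np.degrees(np.arctan2(*(a-b)[[0,1]])) for a,b in((rc[0],rc[1]),(rc[3],rc[2]))])
rs=np.array([onz("scene",*S2(*c),.125) for c in [(553,62),(602,45),(748,132),(690,152)]])
print("rail scene",rs,rs.mean(0))
k=[onz("top",*C(*c),.014) for c in [(585,66),(607,230),(85,312)]]
print("rack plank",np.array(k),(k[0]+k[2])/2,np.linalg.norm(k[0]-k[1]),np.linalg.norm(k[1]-k[2]),np.degrees(np.arctan2(*(k[2]-k[1])[[0,1]])))
bt=[onz("top",*C(*c),.068) for c in [(35,188),(583,108),(37,215),(592,152)]]
print("batten",np.array(bt),[np.degrees(np.arctan2(*(a-b)[[0,1]])) for a,b in((bt[0],bt[1]),(bt[2],bt[3]))])
h1=tri(("top",*C(100,32)),("scene",*S(265,30)));h2=tri(("top",*C(97,185)),("scene",*S(193,42)))
print("handles",h1,h2,(h1[0]+h2[0])/2)
```

```text
plug,a,b [0.458  0.1422 0.06  ] [0.4477 0.0832 0.061 ] [0.4388 0.0253 0.061 ] gaps 0.05990597444406084 0.058493874225423036 row dir 9.336514420402635
plug tri (array([0.4585, 0.1419, 0.0599]), np.float64(0.0010629987385567612))
block corners [[ 0.4842  0.1689  0.026 ]
 [ 0.4566 -0.0085  0.026 ]
 [ 0.4124 -0.0013  0.026 ]
 [ 0.4398  0.1758  0.026 ]] [0.4482 0.0837 0.026 ] 0.17961781718394074 0.04479450486466646
hole [ 0.5537 -0.1984  0.125 ] tri (array([ 0.5549, -0.1996,  0.1232]), np.float64(0.002130569828085751))
rail corners [[ 0.5725 -0.1544  0.125 ]
 [ 0.5624 -0.245   0.125 ]
 [ 0.5332 -0.2413  0.125 ]
 [ 0.5468 -0.1515  0.125 ]] [ 0.5537 -0.1981  0.125 ] 0.09119921186779187 0.02946628873464685 [np.float64(6.345631842326149), np.float64(8.620744917611164)]
rail scene [[ 0.5422 -0.1579  0.125 ]
 [ 0.5699 -0.1561  0.125 ]
 [ 0.5628 -0.2436  0.125 ]
 [ 0.5328 -0.2439  0.125 ]] [ 0.552  -0.2004  0.125 ]
rack plank [[0.6591 0.0658 0.014 ]
 [0.5835 0.056  0.014 ]
 [0.5477 0.2903 0.014 ]] [0.6034 0.178  0.014 ] 0.07624212795051302 0.2370416899615115 -8.683354269857759
batten [[0.5933 0.2978 0.068 ]
 [0.6266 0.0639 0.068 ]
 [0.5816 0.2967 0.068 ]
 [0.6074 0.0601 0.068 ]] [np.float64(-8.110562923057588), np.float64(-6.22631062763572)]
handles (array([0.6259, 0.2381, 0.1922]), np.float64(0.0018935361578633872)) (array([0.5714, 0.2357, 0.1928]), np.float64(0.006391162958113763)) [0.5986 0.2369 0.1925]
```

The manual's scale: shifts go in shares of 50 cm and turns go in shares of 2 rad. Converting my numbers, -39.1 cm / 50 = -0.782, 32.2 cm / 50 = 0.644, -1.478 rad / 2 = -0.739.

>>> servo_tool(
  moves=[
    [0.08,-0.1,0,-0.06],
    [0.16,-0.2,0,-0.12],
    [0.24,-0.28,0,-0.18],
    [0.32,-0.38,0,-0.24],
    [0.4,-0.48,0,-0.3],
    [0.48,-0.58,0,-0.36],
    [0.56,-0.68,-0.02,-0.42],
    [0.644,-0.782,-0.1,-0.48],
    [0.644,-0.782,-0.16,-0.54],
    [0.644,-0.782,-0.2,-0.6],
    [0.644,-0.782,-0.2,-0.66],
    [0.644,-0.782,-0.2,-0.72],
    [0.644,-0.782,-0.2,-0.739],
    [0.644,-0.782,-0.2,-0.739],
    [0.644,-0.782,-0.2,-0.739],
  ],
  claw=0,
  force=30,
)

```text
time: 1.35
ee_pos: [0.4577, 0.1407, 0.1301]
tcp_rot: [-179.9, 0.1, 80.9]
wrist_force: [-0.2, 0.9, 0.1]
opening: 0.0855
grasp_force: 0.0
```

In the tool's units: -9 cm / 50 = -0.18, -8 cm / 50 = -0.16.

>>> servo_tool(
  moves=[
    [0,0,-0.06,0],
    [0,0,-0.12,0],
    [0,0.001,-0.16,0],
    [0,0.001,-0.18,0],
    [0,0.001,-0.18,0],
    [0,0.001,-0.18,0],
  ],
)

```text
time: 1.85
ee_pos: [0.458, 0.1432, 0.0423]
tcp_rot: [180.0, -0.0, 81.1]
wrist_force: [0.5, -0.1, 0.9]
opening: 0.0854
grasp_force: 0.0
```

>>> servo_tool(
  moves=[
    [0,0,0,0],
    [0,0,0,0],
    [0,0,0,0],
    [0,0,0,0],
    [0,0,0,0],
    [0,0,0,0],
    [0,0,0,0],
    [0,0,0,0],
    [0,0,0,0],
    [0,0,0,0],
  ],
  claw=1,
)

```text
time: 2.68
ee_pos: [0.4581, 0.1425, 0.0416]
tcp_rot: [180.0, -0.0, 81.0]
wrist_force: [-0.7, -0.7, 5.8]
opening: 0.0186
grasp_force: 29.4
```

In the tool's units: -34.1 cm / 50 = -0.682, 9.56 cm / 50 = 0.1912, 0.035 rad / 2 = 0.0175.

>>> servo_tool(
  moves=[
    [0,0,0.04,0],
    [0,0,0.08,0],
    [0,0,0.14,0],
    [0,0,0.22,0],
    [0,0,0.28,0],
    [0.04,-0.08,0.28,0],
    [0.06,-0.16,0.28,0],
    [0.08,-0.24,0.28,0],
    [0.1,-0.32,0.28,0.01],
    [0.12,-0.4,0.28,0.0175],
    [0.14,-0.48,0.28,0.0175],
    [0.16,-0.56,0.28,0.0175],
    [0.18,-0.62,0.28,0.0175],
    [0.1912,-0.666,0.28,0.0175],
    [0.1912,-0.682,0.26,0.0175],
    [0.1912,-0.682,0.26,0.0175],
    [0.1912,-0.682,0.26,0.0175],
    [0.1912,-0.682,0.26,0.0175],
  ],
)

```text
time: 4.18
ee_pos: [0.5532, -0.1974, 0.1711]
tcp_rot: [-180.0, -0.0, 83.1]
wrist_force: [-0.5, 0.8, -0.1]
opening: 0.0188
grasp_force: 29.6
```

Run:
```python
from h import *
t=camera("top");s=camera("scene")
c=lambda i,x,y,w,h,W,H: cv2.resize(i[y:y+h,x:x+w,::-1],(W,H),interpolation=cv2.INTER_CUBIC)
cv2.imwrite("pics/c3.png",np.hstack([c(s,380,180,100,150,400,600),c(t,395,160,90,120,400,600)]))
for z in(.125,.135,.181): print(z,px("scene",[.5537,-.199,z]),px("top",[.5537,-.199,z]))
print(get_obs()['ee_pos'])
```

```text
0.125 [429.84486656 263.36687289] [447.32746838 206.00540403]
0.135 [430.40876718 257.49538918] [448.67236991 205.01972399]
0.181 [433.07078009 229.77780052] [455.26972829 200.18451162]
[ 0.55359408 -0.19726723  0.17181544]
```

View pics/c3.png

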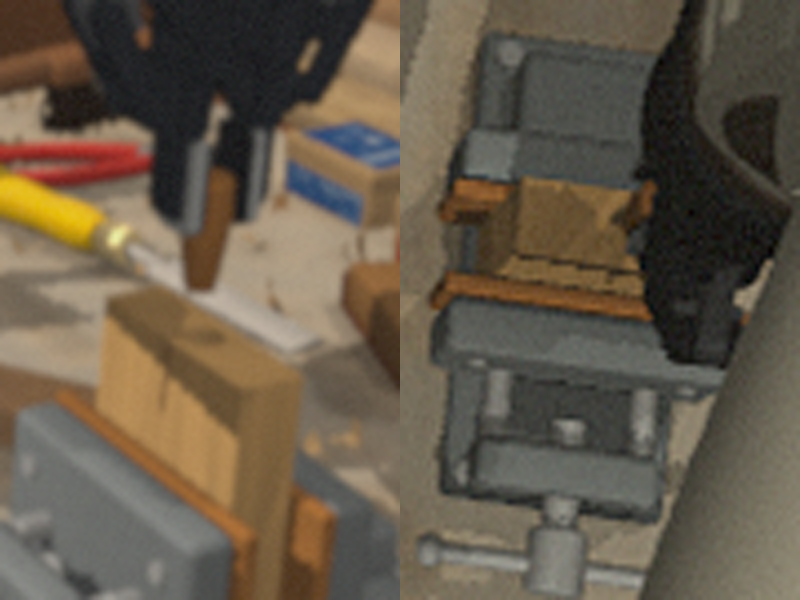

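The scene crop shows the plug held upright, with its small end at scene pixel (430,252) above the hole at about (432,264). I'll refine the hole centre numerically.

Run:
```python
from h import *
np.set_printoptions(precision=4,suppress=True)
t=cv2.imread("pics/top0.png",0);s=cv2.imread("pics/scene0.png",0)
print(t[198:215,438:458]);print(s[257:272,420:445])
```

```text
[[108 104 100 102 103 107 112 104  97  92  90  88  77  75  64  56  72  73
   73  77]
 [104 101 100 105 111 112 113 106 105 104 109 107 108 108 101  99  94  85
   87  89]
 [106  99  97 111 112 111 105  98 101 103 112 110 114 108 102 100 101 103
  101 103]
 [ 97 107 108 115 112 109  85  65  59  62  72  92 107 106 101 104 100  99
  103 108]
 [102 104 114 108  97  75  60  48  51  46  56  58  77  95  98 103  98 105
  105 110]
 [104 110 113 106  79  56  52  49  58  50  50  52  51  84 101 100 107 107
  109 108]
 [114 109 107 100  75  53  59  53  55  57  60  48  46  68  94 101 100 106
  112 105]
 [109 106 108  99  88  81  78  64  49  52  48  58  49  60  89 108 108 111
  104  98]
 [105 101 102  92  85  87  86  75  60  50  51  63  53  47  88 113 111 101
  102 105]
 [104 102 103  99  84  79  78  84  74  57  52  51  53  65  99 110 103 104
  105  97]
 [105  99 102  99  93  79  82  87  76  66  49  53  52  81 105 110 102 101
  104  97]
 [103 106 107 112 101  94  84  82  80  60  48  46  61  96 113 105 103 101
  101 104]
 [105 106 110 113 108  95  86  77  74  57  56  84 105 108 105 101 103 103
  103 
[... 1221 characters left out ...]
99  98  95  93  91  91  92  94 102 110
  112 109 109 107 100  95  89]
 [ 73  72  75  88 100 105 106 108 107 105 104 103 103 101 104 105 108 112
  113 113 111 113 108 107 103]
 [ 75  70  69  78  87  95 105 109 112 111 112 110 112 112 112 112 112 116
  115 115 115 120 122 118 117]
 [ 72  67  71  75  81  83  88  99 108 112 116 118 116 115 117 121 124 129
  127 125 136 139 140 140 139]
 [ 74  68  67  76  78  79  82  89  95 106 123 132 129 128 138 143 146 150
  145 146 153 156 157 157 154]
 [ 73  64  74  76  79  77  78  79  86 103 128 143 145 146 152 160 159 160
  160 158 161 162 159 162 163]
 [ 72  65  72  79  79  77  78  79  83 101 128 145 152 153 159 161 162 161
  162 161 160 162 161 162 163]]
```

In the tool's units: -3 cm / 50 = -0.06, -0.05 cm / 50 = -0.001.

>>> servo_tool(
  moves=[
    [0.001,-0.001,0,0],
    [0.001,-0.001,-0.02,0],
    [0.001,-0.001,-0.036,0],
    [0.001,-0.001,-0.048,0],
    [0.001,-0.001,-0.056,0],
    [0.001,-0.001,-0.06,0],
    [0.001,-0.001,-0.06,0],
    [0.001,-0.001,-0.06,0],
  ],
)

```text
time: 4.95
ee_pos: [0.554, -0.1991, 0.1413]
tcp_rot: [-180.0, -0.0, 83.0]
wrist_force: [0.0, -0.3, -0.5]
opening: 0.0188
grasp_force: 29.6
```

No side force, so the plug is entering cleanly.

In the tool's units: -1.05 cm / 50 = -0.021, -1 cm / 50 = -0.02.

>>> servo_tool(
  moves=[
    [0,0,-0.006,0],
    [0,0,-0.012,0],
    [0,0,-0.016,0],
    [0,0,-0.018,0],
    [0,0,-0.02,0],
    [0,0,-0.021,0],
    [0,0,-0.021,0],
    [0,0,-0.021,0],
  ],
)

```text
time: 5.62
ee_pos: [0.5546, -0.1994, 0.1315]
tcp_rot: [179.9, 0.0, 83.0]
wrist_force: [3.4, -3.5, 5.3]
opening: 0.0183
grasp_force: 30.1
```

In the tool's units: -0.1 cm / 50 = -0.002, -0.05 cm / 50 = -0.001.

>>> servo_tool(
  moves=[
    [0.001,-0.001,0,0],
    [0.002,-0.002,-0.001,0],
    [0.002,-0.002,-0.002,0],
    [0.002,-0.002,-0.002,0],
    [0.002,-0.002,-0.002,0],
  ],
)

```text
time: 6.03
ee_pos: [0.5548, -0.1996, 0.1308]
tcp_rot: [180.0, -0.0, 83.0]
wrist_force: [-2.1, 2.1, 10.0]
opening: 0.0185
grasp_force: 30.5
```

In the tool's units: 10 cm / 50 = 0.2, 8 cm / 50 = 0.16.

>>> servo_tool(
  moves=[
    [0.001,-0.001,0.002,0],
    [0.001,-0.001,0.002,0],
    [0.001,-0.001,0.002,0],
    [0.001,-0.001,0.002,0],
    [0.001,-0.001,0.002,0],
    [0.001,-0.001,0.002,0],
    [0.001,-0.001,0.04,0],
    [0.001,-0.001,0.1,0],
    [0.001,-0.001,0.16,0],
    [0.001,-0.001,0.2,0],
    [0.001,-0.001,0.2,0],
  ],
  claw=0,
)

```text
time: 6.95
ee_pos: [0.5567, -0.201, 0.2347]
tcp_rot: [179.6, 0.1, 83.0]
wrist_force: [0.3, 0.1, 1.1]
opening: 0.0855
grasp_force: 0.0
```

Run:
```python
from h import *
s=camera("scene");print(get_obs()['ee_pos'],get_obs()['opening'])
cv2.imwrite("pics/c4.png",cv2.resize(s[180:330,380:480,::-1],(400,600),interpolation=cv2.INTER_CUBIC))
for z in(.150,.125): print(z,px("scene",[.5545,-.1994,z]))
```

```text
[ 0.55639639 -0.20085353  0.23221515] 0.08537779489930357
0.15 [431.83360785 248.56380793]
0.125 [430.40776121 263.34271126]
```

View pics/c4.png

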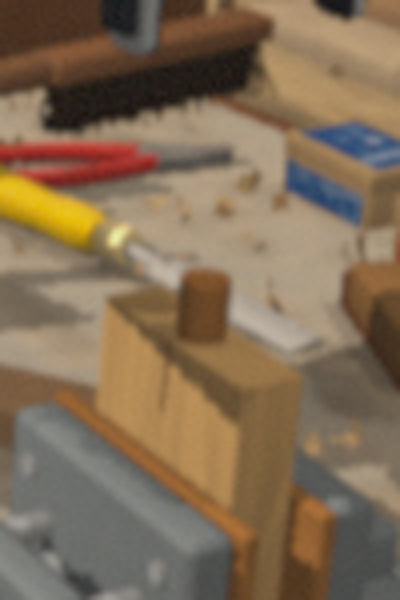

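The crop shows the plug upright in the hole, top at (431,249), about 25 mm proud as expected. Next is the clamp.

In the tool's units: 43.7 cm / 50 = 0.874, 42 cm / 50 = 0.84, 0.262 rad / 2 = 0.131.

>>> servo_tool(
  moves=[
    [0,0.06,0.04,0],
    [0,0.14,0.04,0],
    [0.008,0.22,0.04,0.015],
    [0.016,0.3,0.04,0.03],
    [0.024,0.38,0.04,0.045],
    [0.032,0.46,0.04,0.06],
    [0.04,0.54,0.04,0.075],
    [0.048,0.62,0.04,0.09],
    [0.056,0.7,0.04,0.105],
    [0.068,0.78,0.04,0.12],
    [0.076,0.84,0.04,0.131],
    [0.08,0.874,0.04,0.131],
    [0.08,0.874,0.04,0.131],
    [0.08,0.874,0.04,0.131],
    [0.08,0.874,0.04,0.131],
  ],
)

```text
time: 8.25
ee_pos: [0.5954, 0.2358, 0.2489]
tcp_rot: [-179.9, 0.0, 98.0]
wrist_force: [-0.3, -0.0, 0.2]
opening: 0.0853
grasp_force: 0.0
```

Run:
```python
from h import *
s=camera("scene");t=camera("top");print(get_obs()['ee_pos'])
c=lambda i,x,y,w,h,W,H: cv2.resize(i[y:y+h,x:x+w,::-1],(W,H),interpolation=cv2.INTER_CUBIC)
cv2.imwrite("pics/c5.png",np.hstack([c(s,265,80,100,150,400,600),c(t,170,130,100,150,400,600)]))
p=get_obs()['ee_pos']; print(px("scene",p),px("top",p),[px("scene",[.596,.237,z]) for z in(.122,.197)])
```

```text
[0.59552632 0.23526039 0.24968523]
[304.8473406  128.17814053] [183.60169612 166.92756149] [array([304.69826727, 186.37952949]), array([304.64322451, 152.68711302])]
```

View pics/c5.png

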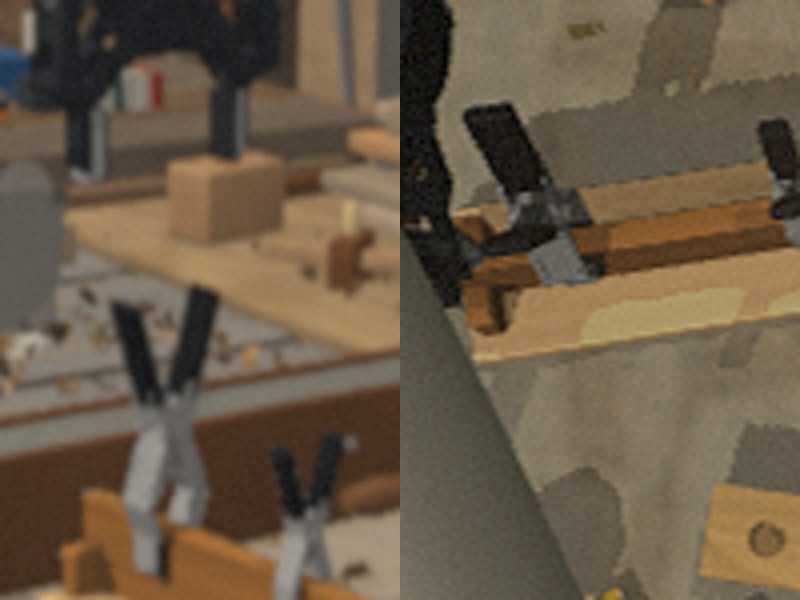

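Run:
```python
from h import *
print(tri(("top",192,157.2),("scene",315.5,152.7)),tri(("top",191.8,190.9),("scene",296.7,155.7)))
for z in(.19,.195,.2):print(onz("top",192,174,z),onz("scene",306.1,154.2,z))
# jaw -x outer lower end in scene/top ; pin region
print(tri(("top",205,181),("scene",306.8,183.8)))
```

```text
(array([0.62575608, 0.23877818, 0.19272496]), np.float64(0.0019299867504184436)) (array([0.57212997, 0.23567973, 0.1938418 ]), np.float64(0.005802026069906081))
[0.59886037 0.23843549 0.19      ] [0.60614476 0.24748895 0.19      ]
[0.59764449 0.23706783 0.195     ] [0.59605499 0.23121303 0.195     ]
[0.59642861 0.23570017 0.2       ] [0.58596522 0.21493712 0.2       ]
(array([0.59992741, 0.23242885, 0.12855317]), np.float64(0.0023426299996946263))
```

In the tool's units: -9.5 cm / 50 = -0.19, -0.05 cm / 50 = -0.001.

>>> servo_tool(
  moves=[
    [0.004,-0.001,-0.04,0],
    [0.004,-0.001,-0.08,0],
    [0.004,-0.001,-0.12,0],
    [0.004,-0.001,-0.16,0],
    [0.004,-0.001,-0.18,0],
    [0.004,-0.001,-0.19,0],
    [0.004,-0.001,-0.19,0],
    [0.004,-0.001,-0.19,0],
  ],
)

```text
time: 9.02
ee_pos: [0.5978, 0.2356, 0.1558]
tcp_rot: [179.9, -0.0, 98.0]
wrist_force: [1.0, -0.4, 0.2]
opening: 0.0855
grasp_force: 0.0
```

>>> servo_tool(
  moves=[
    [0,0,0,0],
    [0,0,0,0],
    [0,0,0,0],
    [0,0,0,0],
    [0,0,0,0],
    [0,0,0,0],
  ],
  claw=0.42,
  force=40,
)

```text
time: 9.52
ee_pos: [0.5975, 0.2359, 0.1547]
tcp_rot: [-180.0, 0.0, 98.0]
wrist_force: [-0.2, -0.2, -1.3]
opening: 0.0497
grasp_force: 6.1
```

>>> servo_tool(
  moves=[
    [0,0,0,0],
    [0,0,0,0],
    [0,0,0,0],
    [0,0,0,0],
    [0,0,0,0],
    [0,0,0,0],
    [0,0,0,0],
    [0,0,0,0],
    [0,0,0,0],
    [0,0,0,0],
  ],
  claw=1,
)

```text
time: 10.35
ee_pos: [0.5976, 0.2359, 0.1548]
tcp_rot: [-180.0, -0.0, 98.0]
wrist_force: [0.6, 0.9, -1.0]
opening: 0.016
grasp_force: 43.7
```

In the tool's units: 15 cm / 50 = 0.3, 13 cm / 50 = 0.26.

>>> servo_tool(
  moves=[
    [0,0,0.01,0],
    [0,0,0.03,0],
    [0,0,0.06,0],
    [0,0,0.1,0],
    [0,0,0.14,0],
    [0,0,0.18,0],
    [0,0,0.22,0],
    [0,0,0.26,0],
    [0,0,0.3,0],
    [0,0,0.3,0],
    [0,0,0.3,0],
  ],
)

```text
time: 11.27
ee_pos: [0.598, 0.2361, 0.3063]
tcp_rot: [179.8, -0.0, 98.0]
wrist_force: [0.3, 0.5, -0.9]
opening: 0.0159
grasp_force: 43.7
```

Run:
```python
from h import *
s=camera("scene");o=get_obs();print(o['ee_pos'],o['opening'],o['grasp_force'])
c=lambda i,x,y,w,h,W,H: cv2.resize(i[y:y+h,x:x+w,::-1],(W,H),interpolation=cv2.INTER_CUBIC)
cv2.imwrite("pics/c6.png",c(s,255,60,120,180,400,600))
p=np.array(o['ee_pos']); print([px("scene",p-[0,0,z]) for z in(0,.036,.118)])
```

```text
[0.59776585 0.2360352  0.30478892] 0.016035081855765455 43.65729868412018
[array([305.53906423, 101.22411871]), array([305.55586097, 118.82728781]), array([305.59263086, 157.36254571])]
```

View pics/c6.png

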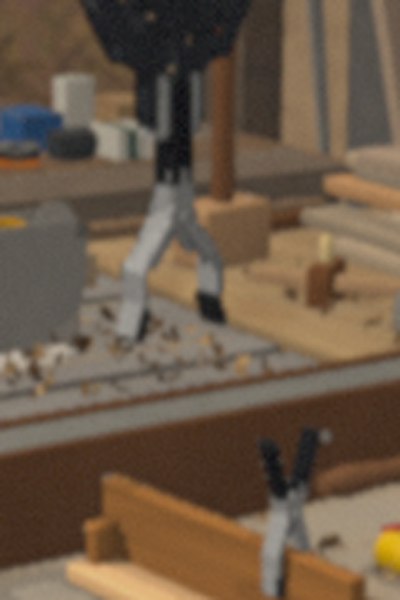

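The crop shows the clamp held wide open and level, tips at scene (294,161) and (319,156), with the small clamp undisturbed. Now over to the rail.

In the tool's units: -43.5 cm / 50 = -0.87, -4.35 cm / 50 = -0.087, -0.262 rad / 2 = -0.131.

>>> servo_tool(
  moves=[
    [0,-0.02,0,0],
    [0,-0.06,0,0],
    [-0.01,-0.12,0,-0.015],
    [-0.02,-0.18,0,-0.03],
    [-0.028,-0.24,0,-0.045],
    [-0.036,-0.3,0,-0.06],
    [-0.044,-0.36,0,-0.075],
    [-0.052,-0.42,0,-0.09],
    [-0.06,-0.48,0,-0.105],
    [-0.068,-0.54,0,-0.12],
    [-0.076,-0.6,0,-0.131],
    [-0.082,-0.66,0,-0.131],
    [-0.087,-0.72,0,-0.131],
    [-0.087,-0.78,0,-0.131],
    [-0.087,-0.82,0,-0.131],
    [-0.087,-0.85,0,-0.131],
    [-0.087,-0.87,0,-0.131],
    [-0.087,-0.87,0,-0.131],
    [-0.087,-0.87,0,-0.131],
  ],
)

```text
time: 12.9
ee_pos: [0.5539, -0.1989, 0.3043]
tcp_rot: [-180.0, -0.0, 83.0]
wrist_force: [0.7, 0.3, -0.8]
opening: 0.016
grasp_force: 43.6
```

Run:
```python
from h import *
s=camera("scene");t=camera("top");o=get_obs();print(o['ee_pos'],o['opening'],o['grasp_force'])
c=lambda i,x,y,w,h,W,H: cv2.resize(i[y:y+h,x:x+w,::-1],(W,H),interpolation=cv2.INTER_CUBIC)
cv2.imwrite("pics/c7.png",np.hstack([c(s,375,140,110,165,400,600),c(t,395,120,110,165,400,600)]))
p=np.array(o['ee_pos']); print([px("scene",p-[0,0,z]) for z in(0,.036,.114)])
```

```text
[ 0.55413369 -0.19809038  0.30480192] 0.01592410449618421 43.64383041858673
[array([440.60602072, 148.704191  ]), array([438.2565814 , 173.21312957]), array([433.43902214, 223.46906184])]
```

View pics/c7.png

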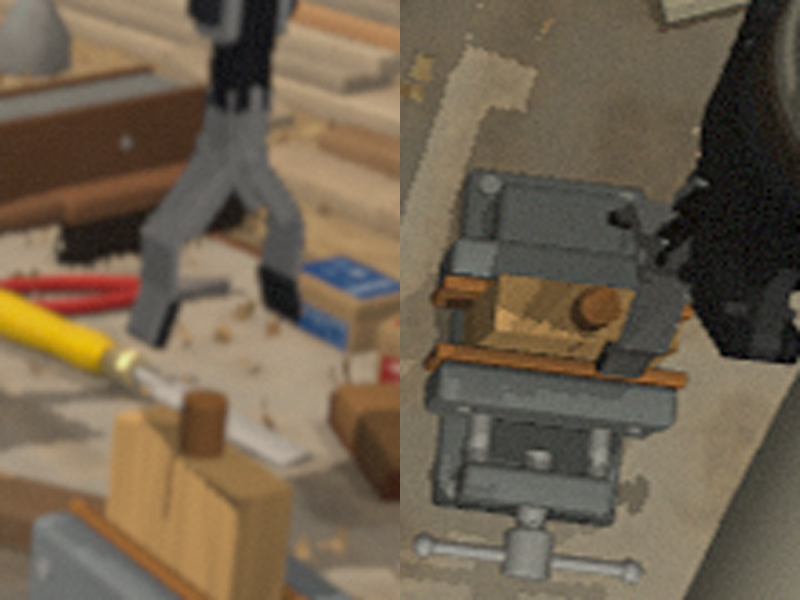

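The crop shows the clamp straddling the rail line above the plug: jaws at scene ≈(416,235) and (453,227), plug top at (431,249). Centring looks good, with the clamp perhaps 2–3 mm towards −y. I'll lower it.

In the tool's units: -9.1 cm / 50 = -0.182, -8.6 cm / 50 = -0.172.

>>> servo_tool(
  moves=[
    [0.0004,0.004,-0.02,0],
    [0.0004,0.004,-0.04,0],
    [0.0004,0.004,-0.06,0],
    [0.0004,0.004,-0.08,0],
    [0.0004,0.004,-0.1,0],
    [0.0004,0.004,-0.12,0],
    [0.0004,0.004,-0.14,0],
    [0.0004,0.004,-0.16,0],
    [0.0004,0.004,-0.172,0],
    [0.0004,0.004,-0.182,0],
    [0.0004,0.004,-0.182,0],
    [0.0004,0.004,-0.182,0],
    [0.0004,0.004,-0.182,0],
    [0.0004,0.004,-0.182,0],
  ],
)

```text
time: 14.17
ee_pos: [0.5545, -0.1972, 0.2144]
tcp_rot: [179.9, 0.0, 83.0]
wrist_force: [-0.1, 0.7, -1.4]
opening: 0.0157
grasp_force: 43.6
```

Run:
```python
from h import *
s=camera("scene");t=camera("top");o=get_obs();print(o['ee_pos'],o['opening'],o['grasp_force'],o['wrist_force'])
c=lambda i,x,y,w,h,W,H: cv2.resize(i[y:y+h,x:x+w,::-1],(W,H),interpolation=cv2.INTER_CUBIC)
cv2.imwrite("pics/c8.png",np.hstack([c(s,380,180,100,150,400,600),c(t,395,140,100,150,400,600)]))
```

```text
[ 0.55444101 -0.1971731   0.21425005] 0.01623366882798713 43.63944411277771 [ 0.11185779 -0.57528911 -1.8766705 ]
```

View pics/c8.png

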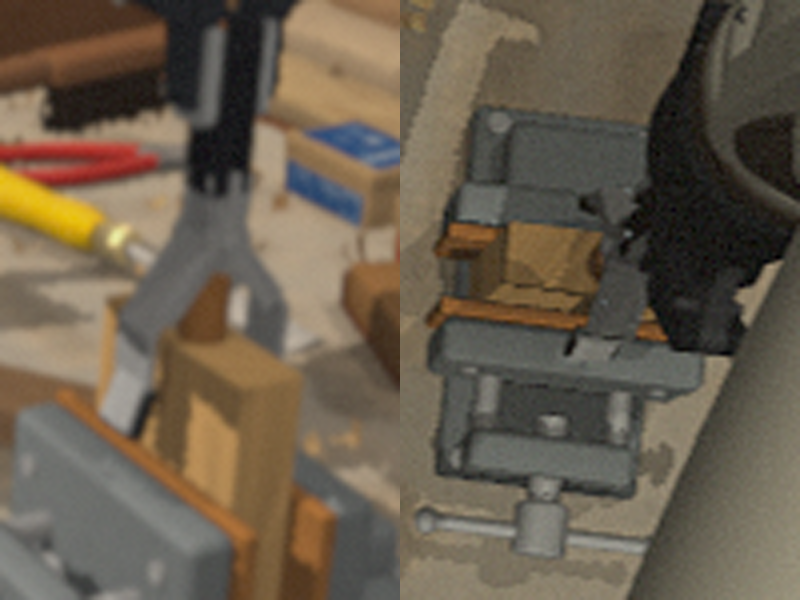

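The crop shows the clamp astride the rail at the plug, with the plug inside the throat and the left jaw tip at about (413,289), clear of wood and vise. One numeric check of the tip height, then I'll hand in.

Run:
```python
from h import *
for dz in(.085,.09,.095,.1,.105): print(dz,px("scene",[.5237,-.2055,dz]),px("scene",[.5237,-.1945,dz]))
for g in(.028,.031): print(px("scene",[.5545-g,-.2055,.095]))
```

```text
0.085 [416.12745894 292.94899946] [411.31413779 290.04309006]
0.09 [416.37870894 290.07238497] [411.55197406 287.18788637]
0.095 [416.63111765 287.18250428] [411.79089646 284.31964383]
0.1 [416.88469308 284.27926542] [412.03091244 281.43827291]
0.105 [417.13944336 281.36257555] [412.27202953 278.54368328]
[418.00229507 286.71984934]
[416.53300035 287.21561046]
```

```bash
python3 -c "
from workcell import *
print(job_done())"
```

```text
the job is handed in; nothing more can be done
None
```

The job is handed in: the plug sits upright in the rail hole about 25 mm proud and is released, and the larger clamp is held wide open astride the rail end, its tips about 33 mm down and clear of wood and plug in the last picture; the hand-in returned no verdict.

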